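# Swap boards at the test fixture and hold the untested one ready over the contact pins

## Task

Swap the circuit boards: the tested one lies in the test fixture and has to end up flat and released in the pocket of the black carrier, where the untested one lies now (the rubber mat is there to park the untested board meanwhile). Then carry the untested board over the fixture's guard rail and finish while still holding it level in the gripper, hovering still about 15 mm above the white corner guides of the fixture, centred and squared up between them and the same way round as the tested board lay. The untested board must never touch the fixture; keep everything off the guard rails, drop neither board, and leave the jar, screwdriver and parts bin where they are.

Things in the scene. Friction and masses are not known exactly. Their poses are not given: they have to be found in the camera images.
- tested_board: Tested circuit board, in the fixture at the start, about 0.24 kg: green, 120 (x) x 80 (y) x 2.4 mm, origin at the centre of its underside, z up. Grip its central black block: 36 mm along x, 24 along y, top 40 mm above the underside, fingers closing along y (beside it only parts under 4 mm high). White connectors (14 mm high) along the -x edge, black relays (17 mm high) at x = 37 to 55 mm.
- new_board: The untested circuit board, in the carrier at the start; same product, same shape, size and frame as tested_board.
- new_board_connector (a point): Underside of the untested board below its white connector row, 51 mm along the board's -x from its origin.
- fixture: Test fixture, fixed: dark grey metal base 190 (x) x 270 (y) mm, origin under its centre at bench level. Steel pillars carry a board with its underside 50 mm above the bench, over brass contact pins. Four white L-shaped corner guides stand around the board with 3 mm play, outer size 138 x 98 mm, tops 60 mm above the bench.
- nest (a point): Centre of the fixture's nest, at the height of the tops of the corner guides (60 mm above the bench, 10 mm above where a board's underside rests). Axes: x and y are those of a board lying in it the right way round (connector row toward -x), z up.
- guard: The fixture's two fixed steel guard rails, left and right of the nest: 12 mm round bars along the fixture's x (160 mm long) at y = +122 and -122 mm from the nest's centre, tops 105 mm above the bench. Origin and axes as fixture.
- carrier: Stack of three black antistatic carriers, fixed, 166 (x) x 126 (y) mm, origin under its centre at bench level. The top one has a pocket 136 (x) x 96 (y) mm with a flat floor 45 mm above the bench and a 10 mm high rim (rim top 55 mm).
- pocket (a point): Centre of the floor of the carrier's pocket, 45 mm above the bench; x along its long side, z up.
- park_mat: Black rubber mat, fixed, 160 (x) x 130 (y) x 6 mm, between the fixture and the carrier; origin under its centre at bench level, so its top is 6 mm above that.
- jar: Bystander: white jar with black lid, 56 mm across, 85 mm high; origin under its centre.
- screwdriver: Bystander: screwdriver with black handle lying on the bench, about 200 mm long, roughly along y; origin under its middle.
- bin: Bystander: open grey parts bin 80 x 110 x 45 mm; origin under its centre.

How it is judged:
On the way:
1. the tested board lies flat in the carrier's pocket, released (x of tested_board in the frame of pocket between -0.01 and 0.01 m and y of tested_board in the frame of pocket between -0.01 and 0.01 m and z of tested_board in the frame of pocket between -0.003 and 0.003 m and angle between tested_board's own z axis and vertical below 0.05 rad and linear speed of tested_board below 0.03 m/s and contact force between the fingers and tested_board below 0.05 N), for 0.2 s.
At the end, for the whole second after the job is handed in: Untested board held still, touching only the gripper: within 6 mm and 0.08 rad of the nest, same way round, tilt under 0.06 rad, underside 3 to 30 mm above the corner guides; tested board flat, released, within 10 mm of the pocket centre (all of step 1 and horizontal distance between new_board and nest below 0.006 m and angle between the x axis of new_board and the x axis of nest, either way round below 0.08 rad and x of new_board_connector in the frame of nest below 0 m and z of new_board in the frame of nest between 0.003 and 0.03 m and angle between new_board's own z axis and vertical below 0.06 rad and linear speed of new_board below 0.02 m/s and angular speed of new_board below 0.15 rad/s and contact force between the fingers and new_board above 1 N and contact force between new_board and fixture below 0.05 N and contact force between new_board and tested_board below 0.05 N and contact force between anything else and guard below 0.05 N); the arm keeps its last pose, push and grip.
It fails at once if the untested board touches the fixture (or its guard rails) (contact force between new_board and fixture above 0.3 N).
It fails at once if something presses on the guard rails (contact force between anything else and guard above 1 N).
It fails at once if the tested board is dropped (falls unheld from more than about 20 mm) (contact force between the fingers and tested_board below 0.05 N and height (world z) of tested_board above 0.057 m and linear speed of tested_board above 0.35 m/s).
It fails at once if the untested board is dropped (falls unheld from more than about 20 mm) (contact force between the fingers and new_board below 0.05 N and height (world z) of new_board above 0.018 m and linear speed of new_board above 0.35 m/s).
It fails at once if the jar, screwdriver or parts bin is shifted by more than 20 mm, or the jar or bin tipped (distance of any of jar, screwdriver, bin from where it was at the start of the episode above 0.02 m or angle between any of jar, bin's own z axis and vertical above 0.35 rad).
It also fails if it takes over 72 s, if anything falls off the work surface, if the arm or the gripper's body presses on something with over 40 N, if the wrist force passes 120 N, or if a joint passes its speed limit or range.

## Robot

A 6-joint arm with a two-finger parallel gripper is mounted at the origin on the work surface. World frame = base frame: x ahead of the robot, y to its left, z up, the work surface at z = 0. Lengths are in m, angles in rad, forces in N, time in s.
With the tool pointing down it reaches from about 0.325 to 0.9 m from the base axis. Payload 6.1 kg.
Tool frame: the origin (TCP) lies at the very end of the fingers, on their centre line; the grasp point (between the pads) lies 19 mm behind it; z points along the fingers, y is the line along which they close (so a half turn about z gives the same grasp; the last joint's range is limited). The gripper opens to 85 mm and grips with 20 to 120 N. Pads are 22 mm wide; open, the fingers measure 114 mm over their backs; the gripper's body (76 mm by 85 mm) begins 54 mm behind the grasp point. The pads swing forward as they close: fully open they stand 13 mm farther back than shut.
Start: joints at [-1.241, 0.22, 1.526, -0, 1.395, -0.126], TCP at [0.275, -0.561, 0.203] pointing down, gripper open.
Joint ranges: [-2.98, 2.98], [-0.91, 2.08], [0.09, 2.57], [-1.24, 4.39], [0.2, 2.65], [-2.68, 2.68]. Speed limits (rad/s): [2.57, 2.57, 3.01, 3.14, 3.14, 3.14].

## Interface

Orientations are given as a unit quaternion [w, x, y, z].
In Python, from rig import get_obs, imaging, job_done, find_in, outline_of gives the robot as it stands. The module is installed in compiled form; this text tells all that it offers.
- The arm moves only by the tool jog_arm, never from a script. Its arguments are lists of equal length, an entry for each row: "slide": the shift along the tool's x, y, z in units of 40 mm (1.0 is 40 mm), a list of three; "rot": the turn, a rotation vector about the tool's x, y, z in units of 5 degrees (1.0 is 5 degrees), a list of three. A call has 1 to 10 rows; each row is the pose to reach, as a shift and turn from the pose commanded when the call began, along the tool's axes at that moment; what a row does not reach only later rows make up. A row lasts 1/12 s, in which the tool goes at most 41.7 mm and 7.16 degrees, less where a joint would pass 70% of its speed; a pose out of reach is approached as far as the arm can. A call with a gripper value outside its range is refused whole. "jaw" is the finger opening in mm, from 0 to 85.4, set as the call begins (left out, the last holds). The fingers move at their own pace and stop on an object; the grip force is fixed at half the most. Time passes only in rows, so rows that repeat a pose let the fingers close. It gives the time, the measured TCP pose, the force, the opening and the grip force at its end, in the units of the state.
- get_obs(): the state, without advancing time (a new reading comes with each control period).
- imaging.grab_frame(name): name is "side" or "top"; returns a dict with "img" (384x512x3 uint8, blue, green, red), "z_map" (384x512 float32, m along the optical axis (not along the pixel's ray), 0 where there is no reading), "fovy" (degrees; the focal length in pixels is half the picture's height over the tangent of half this angle, whatever the lens; pixels are square), "cx", "cy" (the principal point, pixels), "k1" (the pictures are not rectified: a ray, as slopes to the right and down, at radius r is drawn at 1 + k1 r^2 times it, then the intrinsics apply), "extrinsics" (4x4, takes a point from camera to world coordinates). Camera axes: x right, y up, looking along -z (the intrinsics and any distortion apply to the point x, -y, -z); pixel columns grow to the right and rows downward; lengths in m; the calibration is good to about 2 mm. A picture is of the moment at which its call begins.
- job_done(): hands the job in; it is judged then, once.
Trained networks look in a picture, given as the dict that the camera call returned (one of the last four; its "shot" number tells which), for a name from the list of things; names that differ only in an ending like _2 or _b are one class to them, and where a whole thing is asked for, a point or a joint stands for the part that bears it (a point fixed in the world has none). Each returns a list of dicts, best first, with "conf" (0 to 1); they miss things now and then, are a little off and sometimes report something else, mostly with a low value. They report only what shows in the picture. A call takes as long as a camera call.
- find_in(label, picture): "centre" ([column, row] as shares, 0 to 1, of the picture: columns of its width, rows of its height, amid what is visible of it).
- outline_of(label, picture): "region" (384x512 bool, what is visible of it) and "centre" ([column, row] as shares, 0 to 1, of the picture: columns of its width, rows of its height, amid what is visible of it).
The state is a dict: "t": time; "qpos": joint angles; "joint_vel": joint speeds; "tau": joint torques, N m; "eef_pos": TCP position; "eef_rot": TCP orientation; "force": force on the tool from outside, world axes, zero at the start; "torque": the same for the moment, N m; "finger_gap": finger opening in m; "gripper_force": force on a finger pad.
Only numpy, scipy, OpenCV 4.12 (cv2) and the standard library are available. Lean on these libraries where they do the work, as an engineer would, in place of code of your own. Each camera call takes 0.05 s, during which the arm holds its last target. There are 200 camera calls.

## Working session

There is one attempt and no reset: what is moved stays moved. The work goes in short steps, Python scripts to look and compute and a tool call to move; the robot and the scene stay as the last step left them, time stands still between calls to the robot, and variables do not carry over. Pictures are saved under pics/ and viewed, at most 10 in all, crops included, and the job is handed in when it is done.

Besides the shell and the picture viewer there is one more tool, called as a command line: name --argument value ..., lists and objects as JSON in quotes. jog_arm: Moves the arm, as the interface text tells. Its arguments: {"type":"object","properties":{"slide":{"type":"array","items":{"type":"array","items":{"type":"number"}}},"rot":{"type":"array","items":{"type":"array","items":{"type":"number"}}},"jaw":{"type":"number"}},"required":["slide","rot"]}

```bash
mkdir -p pics
cat > h.py <<'E'
import numpy as np, cv2
from rig import get_obs, imaging, job_done, find_in, outline_of
def cloud(p):
    H,W=p["z_map"].shape
    f=H/2/np.tan(np.radians(p["fovy"])/2)
    v,u=np.mgrid[0:H,0:W].astype(float)
    K=np.array([[f,0,p["cx"]],[0,f,p["cy"]],[0,0,1]])
    n=cv2.undistortPoints(np.stack([u.ravel(),v.ravel()],1)[:,None],K,np.array([p["k1"],0,0,0,0.]))[:,0].reshape(H,W,2)
    d=p["z_map"]
    c=np.stack([n[...,0]*d,-n[...,1]*d,-d],-1)
    E=np.array(p["extrinsics"])
    return c@E[:3,:3].T+E[:3,3]
E
python3 - <<'E'
from h import *
for n in("top","side"):
    p=imaging.grab_frame(n); cv2.imwrite(f"pics/{n}0.png",p["img"]); X=cloud(p)
    print(n,p["fovy"],p["k1"],np.array(p["extrinsics"]).round(3).tolist())
    for l in["tested_board","new_board","fixture","guard","carrier","park_mat","jar","screwdriver","bin"]:
        for r in outline_of(l,p)[:2]:
            m=r["region"]&(p["z_map"]>0); P=X[m]
            print(l,round(r["conf"],2),(np.array(r["centre"])*[512,384]).round(),m.sum(),np.median(P,0).round(3),P.min(0).round(3),P.max(0).round(3))
print(get_obs())
E
```

```text
top 50.920951680407654 -0.13569086904011363 [[-0.027, 0.993, -0.115, 0.43], [-0.999, -0.024, 0.025, 0.022], [0.022, 0.115, 0.993, 1.054], [0.0, 0.0, 0.0, 1.0]]
tested_board 0.77 [387. 244.] 1480 [ 0.419 -0.313  0.054] [ 0.357 -0.367  0.031] [ 0.483 -0.274  0.094]
new_board 0.75 [129. 252.] 1480 [0.421 0.316 0.049] [0.357 0.279 0.041] [0.481 0.367 0.09 ]
new_board 0.23 [245. 149.] 496 [0.685 0.029 0.083] [ 0.666  0.003 -0.002] [0.718 0.058 0.091]
fixture 0.72 [370. 249.] 6282 [ 0.417 -0.302  0.023] [ 0.309 -0.491 -0.004] [ 0.531 -0.174  0.109]
guard 0.92 [438. 250.] 773 [ 0.423 -0.423  0.103] [ 0.321 -0.451  0.022] [ 0.516 -0.181  0.109]
guard 0.27 [133. 255.] 1581 [0.421 0.316 0.048] [0.357 0.277 0.04 ] [0.486 0.369 0.09 ]
carrier 0.8 [151. 254.] 2187 [0.42  0.305 0.053] [ 0.327  0.248 -0.004] [0.51  0.411 0.061]
carrier 0.59 [135. 255.] 1520 [0.419 0.316 0.049] [0.357 0.277 0.04 ] [0.483 0.364 0.09 ]
park_mat 0.71 [251. 238.] 2989 [0.458 0.024 0.006] [ 0.371 -0.055 -0.002] [0.546 0.098 0.012]
park_mat 0.53 [343. 147.] 329 [ 0.688 -0.222  0.023] [ 0.671 -0.27   0.01 ] [ 0.711 -0.08  
[... 1686 characters left out ...]
'qpos': array([-1.24111425e+00,  2.20411232e-01,  1.52652232e+00, -3.99697191e-06,
        1.39468899e+00, -1.26090173e-01]), 'joint_vel': array([-7.84786736e-05, -5.18230853e-04,  7.43796688e-04,  2.25714944e-04,
       -1.95249602e-03, -4.61516074e-04]), 'tau': array([ 5.65062237e-04, -4.96852255e+01, -3.89739418e+01, -2.38939765e-04,
        8.28470256e-04, -5.22394816e-05]), 'eef_pos': array([ 0.27509287, -0.5611849 ,  0.20268085]), 'eef_rot': array([-1.46648660e-05,  9.74146056e-01,  2.25919150e-01, -3.47581092e-06]), 'force': array([-0.06322742,  0.11618858, -0.25553766]), 'torque': array([-0.06689129,  0.03009902,  0.01999607]), 'gripper_force': 0.0, 'finger_gap': 0.08497286875461905}
```

View pics/top0.png

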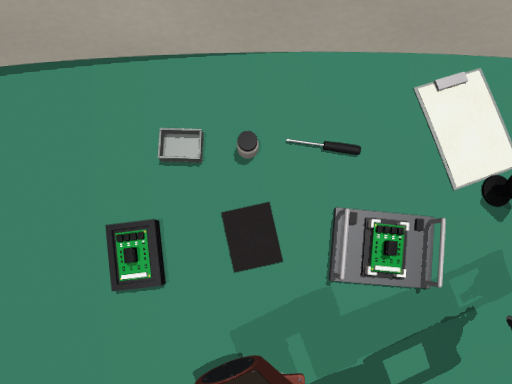

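Run:
```python
from h import *
p=imaging.grab_frame("top"); X=cloud(p); Z=X[...,2]; img=p["img"].astype(int)
cv2.imwrite("pics/crops.png",cv2.resize(np.hstack([p["img"][190:310,70:200],p["img"][190:310,330:460]]),None,fx=3,fy=3,interpolation=cv2.INTER_CUBIC))
def rect(m,name):
    P=X[m]; r=cv2.minAreaRect((P[:,:2]*1000).astype(np.float32))
    print(name,m.sum(),np.array(r[0]).round(1),np.array(r[1]).round(1),round(r[2],2),"z",P[:,2].mean().round(4), "mean",P.mean(0).round(4))
x,y=X[...,0],X[...,1]
green=(img[...,1]>img[...,2]+25)&(img[...,1]>img[...,0]+10)
for s,n in((-1,"tested"),(1,"new")):
    reg=(s*y>.24)&(s*y<.40)&(x>.33)&(x<.51)
    rect(reg&(Z>.080)&(Z<.1)&(x>.37)&(x<.47),n+" block")
    rect(reg&green&(Z>.03)&(Z<.07),n+" green")
    w=reg&(img.min(-1)>150)&(Z>.045); print(n,'white',w.sum(),X[w].mean(0).round(3),X[w].min(0).round(3),X[w].max(0).round(3))
rect((Z>.05)&(Z<.062)&(y>.22)&(y<.43)&(x>.3)&(x<.55)&~green,"carrier rim")
rect((Z>.095)&(y<-.15)&(y>-.25)&(x>.3)&(x<.55),"guard L"); rect((Z>.095)&(y<-.38)&(y>-.48)&(x>.3)&(x<.55),"guard R")
rect((Z>.0035)&(Z<.010)&(abs(y-.023)<.1)&(abs(x-.458)<.11),"mat")
rect((Z>.012)&(Z<.04)&(abs(y+.3)<.16)&(abs(x-.42)<.12),"fixbase")
```

```text
tested block 169 [ 419.3 -318.4] [26.7 36.7] 83.96 z 0.0891 mean [ 0.4193 -0.3169  0.0891]
tested green 1023 [ 419.2 -322. ] [ 91.3 125. ] 81.78 z 0.0519 mean [ 0.4157 -0.3159  0.0519]
tested white 275 [ 0.401 -0.316  0.06 ] [ 0.344 -0.375  0.05 ] [ 0.492 -0.264  0.068]
new block 147 [418.3 321.5] [36.7 23.6] 5.5 z 0.0848 mean [0.4181 0.321  0.0848]
new green 1104 [418.2 331.4] [168.7 102.8] 5.24 z 0.048 mean [0.4178 0.3195 0.048 ]
new white 125 [0.379 0.318 0.057] [0.362 0.284 0.046] [0.453 0.354 0.063]
carrier rim 1503 [419.1 318.7] [166.8 128.2] 5.85 z 0.0555 mean [0.4169 0.3189 0.0555]
guard L 350 [ 433.9 -198.2] [ 13.  169.7] 82.56 z 0.1035 mean [ 0.4348 -0.1974  0.1035]
guard R 343 [ 404.6 -438.5] [ 13.9 172.1] 83.79 z 0.1031 mean [ 0.3992 -0.4372  0.1031]
mat 2785 [459.3  22.1] [215.9 200.7] 1.51 z 0.0061 mean [0.4587 0.0233 0.0061]
fixbase 5185 [ 418.9 -318.2] [269.9 190.9] 83.34 z 0.0243 mean [ 0.4171 -0.3167  0.0243]
```

View pics/crops.png

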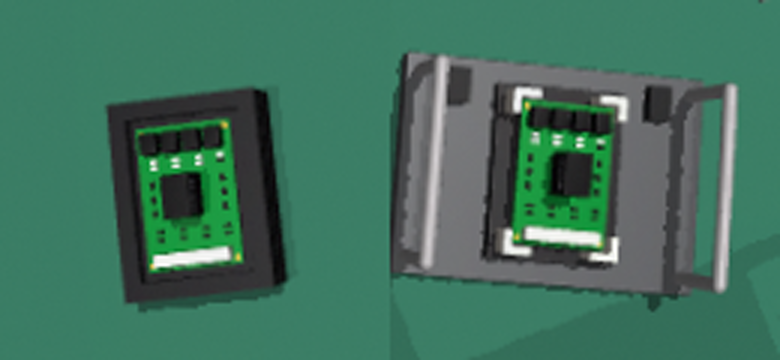

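The top view shows both boards with their connector rows toward the robot (-x): the new board around pixel (132,255), the tested one around (388,248). The measured sizes match the given ones. First I pick up the untested board.

```bash
cat > go.py <<'E'
import sys
from h import *
from scipy.spatial.transform import Rotation as R
# usage: go.py x y z yaw_deg(tool x axis)  [x y z yaw ...] all from the present pose
o=get_obs(); q=o["eef_rot"]; C=R.from_quat([q[1],q[2],q[3],q[0]])
a=C.as_matrix(); print("pos",o["eef_pos"].round(4),"yaw",np.degrees(np.arctan2(a[1,0],a[0,0])).round(2),"tilt",np.degrees(np.arccos(-a[2,2])).round(2),"t",o["t"],"gap",o["finger_gap"].round(4),"gf",o["gripper_force"])
v=np.array(sys.argv[1:],float).reshape(-1,4)
for x,y,z,w in v:
    T=R.from_euler("z",w,degrees=True)*R.from_euler("x",180,degrees=True)
    print("slide",(C.inv().apply(np.array([x,y,z])-o["eef_pos"])/.04).round(3).tolist(),"rot",(np.degrees((C.inv()*T).as_rotvec())/5).round(3).tolist())
E
python3 go.py .4185 .321 .2 5.6 .4185 .321 .056 5.6
python3 - <<'E'
from h import *
p=imaging.grab_frame("top"); X=cloud(p); Z=X[...,2]; x,y=X[...,0],X[...,1]; img=p["img"].astype(int)
m=outline_of("park_mat",p)[0]["region"]&(abs(Z-.006)<.004)
r=cv2.minAreaRect((X[m][:,:2]*1000).astype(np.float32)); print(r)
# white guides
w=(img.min(-1)>140)&(Z>.052)&(Z<.066)&(abs(y+.318)<.06)&(abs(x-.419)<.085)
P=X[w][:,:2]-[.419,-.318]; t=np.radians(-6.8); L=P@np.array([[np.cos(t),-np.sin(t)],[np.sin(t),np.cos(t)]])
L=L[(abs(L[:,0])>48)|(abs(L[:,0])>.048)]
for sx in(-1,1):
  for sy in(-1,1):
    k=(L[:,0]*sx>0)&(L[:,1]*sy>0)&(abs(L[:,1])>.03)
    if k.sum(): print(sx,sy,k.sum(),L[k].min(0).round(4),L[k].max(0).round(4))
E
```

```text
((458.7589111328125, 23.82172393798828), (159.28317260742188, 132.3874969482422), 10.446540832519531)
-1 -1 34 [-0.0691 -0.0492] [-0.0493 -0.0301]
-1 1 36 [-0.0687  0.0303] [-0.049   0.0486]
1 -1 35 [ 0.0491 -0.0502] [ 0.0693 -0.0303]
1 1 30 [0.051 0.03 ] [0.0676 0.0484]Traceback (most recent call last):
  File "go.py", line 6, in <module>
    a=C.as_matrix(); print("pos",o["eef_pos"].round(4),"yaw",np.degrees(np.arctan2(a[1,0],a[0,0])).round(2),"tilt",np.degrees(np.arccos(-a[2,2])).round(2),"t",o["t"],"gap",o["finger_gap"].round(4),"gf",o["gripper_force"])
                                                                                                                                                                            ^^^^^^^^^^^^^^^^^^^^^
AttributeError: 'float' object has no attribute 'round'
```

```bash
sed -i 's/o\["finger_gap"\].round(4)/round(o["finger_gap"],4)/' go.py
python3 go.py .4185 .321 .2 5.6
```

```text
pos [ 0.2751 -0.5612  0.2027] yaw 26.11 tilt 0.0 t 1.15 gap 0.0853 gf 0.0
slide [12.927, -18.225, 0.068] rot [-0.0, -0.0, 4.103]
```

jog_arm --slide '[[0.3, -0.4, 0], [0.8, -1.1, 0], [1.4, -2, 0], [2, -2.8, 0], [2.6, -3.6, 0], [3.2, -4.5, 0], [3.8, -5.3, 0], [4.4, -6.2, 0], [5, -7, 0], [5.6, -7.9, 0]]' --rot '[[0, 0, 0], [0, 0, 0], [0, 0, 0], [0, 0, 0], [0, 0, 0], [0, 0, 0], [0, 0, 0], [0, 0, 0], [0, 0, 0], [0, 0, 0]]' --jaw 50

```text
t: 1.98
eef_pos: [0.3369, -0.1788, 0.2029]
eef_rot: [0.0, 0.974, 0.226, 0.0]
force: [1.6, -0.4, 0.8]
finger_gap: 0.0498
gripper_force: 0.0
```

jog_arm --slide '[[0.6, -0.8, 0], [1.2, -1.7, 0], [1.8, -2.5, 0], [2.4, -3.4, 0], [3, -4.2, 0], [3.6, -5.1, 0], [4.2, -5.9, 0], [4.8, -6.8, 0], [5.4, -7.6, 0], [6, -8.5, 0]]' --rot '[[0, 0, 0], [0, 0, 0], [0, 0, 0], [0, 0, 0], [0, 0, 0], [0, 0, 0], [0, 0, 0], [0, 0, 0], [0, 0, 0], [0, 0, 0]]'

```text
t: 2.82
eef_pos: [0.4026, 0.2313, 0.2031]
eef_rot: [0.0, 0.974, 0.226, 0.001]
force: [0.7, -0.9, 0.7]
finger_gap: 0.0498
gripper_force: 0.0
```

```bash
python3 go.py .4185 .321 .13 5.6
```

```text
pos [0.4026 0.2313 0.2031] yaw 26.15 tilt 0.08 t 2.8167 gap 0.0498 gf 0.0
slide [1.342, -1.838, 1.828] rot [0.002, -0.016, 4.11]
```

jog_arm --slide '[[0.4, -0.5, 0.4], [0.8, -1, 0.9], [1.1, -1.5, 1.4], [1.34, -1.84, 1.83], [1.34, -1.84, 1.83], [1.34, -1.84, 1.83], [1.34, -1.84, 1.83]]' --rot '[[0, 0, 1], [0, 0, 2], [0, 0, 3], [0, 0, 4], [0, 0, 4.11], [0, 0, 4.11], [0, 0, 4.11]]'

```text
t: 3.4
eef_pos: [0.4186, 0.3182, 0.1302]
eef_rot: [0.0, 0.999, 0.05, 0.0]
force: [-0.2, 0.5, 0.7]
finger_gap: 0.05
gripper_force: 0.0
```

```bash
python3 go.py .4185 .321 .056 5.6
```

```text
pos [0.4186 0.3182 0.1302] yaw 5.69 tilt 0.03 t 3.4 gap 0.05 gf 0.0
slide [0.005, -0.07, 1.856] rot [0.002, -0.006, 0.017]
```

jog_arm --slide '[[0, -0.07, 0.5], [0, -0.07, 1], [0, -0.07, 1.5], [0, -0.07, 1.75], [0, -0.07, 1.85], [0, -0.07, 1.85], [0, -0.07, 1.85]]' --rot '[[0, 0, 0], [0, 0, 0], [0, 0, 0], [0, 0, 0], [0, 0, 0], [0, 0, 0], [0, 0, 0]]'

```text
t: 3.98
eef_pos: [0.419, 0.3215, 0.0569]
eef_rot: [-0.0, 0.999, 0.048, 0.001]
force: [-0.0, -0.3, -0.2]
finger_gap: 0.0503
gripper_force: 0.0
```

jog_arm --slide '[[0, 0, 0], [0, 0, 0], [0, 0, 0], [0, 0, 0], [0, 0, 0], [0, 0, 0]]' --rot '[[0, 0, 0], [0, 0, 0], [0, 0, 0], [0, 0, 0], [0, 0, 0], [0, 0, 0]]' --jaw 5

```text
t: 4.48
eef_pos: [0.4189, 0.3218, 0.0567]
eef_rot: [-0.0, 0.999, 0.049, 0.001]
force: [0.6, -0.8, 7.0]
finger_gap: 0.0048
gripper_force: 3.1
```

```bash
python3 go.py .4587 .0238 .1202 10
```

```text
pos [0.4189 0.3218 0.0567] yaw 5.58 tilt 0.11 t 4.4833 gap 0.0048 gf 3.058666808719863
slide [0.269, 7.51, -1.592] rot [-0.006, -0.022, -0.885]
```

Run:
```python
from h import *
a=imaging.grab_frame("side");b=imaging.grab_frame("top")
f=lambda i:cv2.resize(i,(400,400),interpolation=cv2.INTER_CUBIC)
cv2.imwrite("pics/g1.png",np.hstack([f(a["img"][200:384,160:344]),f(b["img"][180:310,70:200])]))
```

```text
(no output)
```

View pics/g1.png

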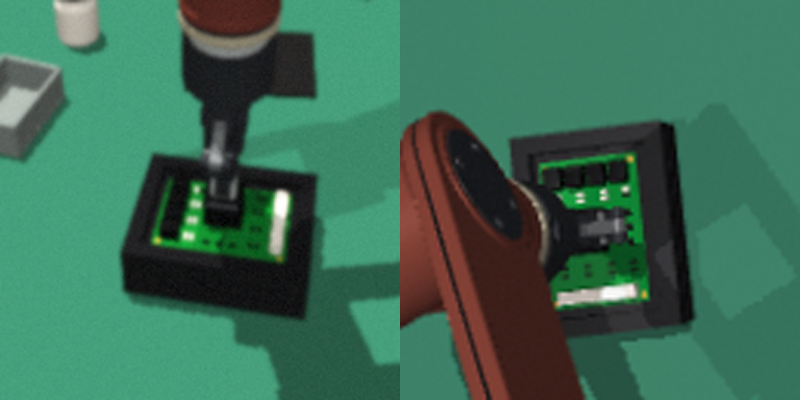

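Run:
```python
from h import *
a=imaging.grab_frame("side");X=cloud(a)
for v in range(276,312,3): print(v,[tuple((X[v,u]*1000).round().astype(int)) for u in (256,260,264,268,272)])
i=a["img"]; print(get_obs())
cv2.imwrite("pics/g2.png",cv2.resize(i[250:330,210:310],(800,600),interpolation=cv2.INTER_NEAREST))
```

```text
276 [(np.int64(416), np.int64(383), np.int64(175)), (np.int64(410), np.int64(382), np.int64(177)), (np.int64(403), np.int64(381), np.int64(178)), (np.int64(406), np.int64(337), np.int64(134)), (np.int64(414), np.int64(259), np.int64(57))]
279 [(np.int64(419), np.int64(372), np.int64(157)), (np.int64(412), np.int64(370), np.int64(157)), (np.int64(403), np.int64(378), np.int64(168)), (np.int64(403), np.int64(348), np.int64(138)), (np.int64(412), np.int64(265), np.int64(55))]
282 [(np.int64(436), np.int64(310), np.int64(84)), (np.int64(421), np.int64(337), np.int64(115)), (np.int64(409), np.int64(353), np.int64(134)), (np.int64(407), np.int64(329), np.int64(111)), (np.int64(411), np.int64(269), np.int64(50))]
285 [(np.int64(433), np.int64(320), np.int64(86)), (np.int64(421), np.int64(337), np.int64(106)), (np.int64(413), np.int64(337), np.int64(109)), (np.int64(407), np.int64(327), np.int64(100)), (np.int64(403), np.int64(311), np.int64(86))]
288 [(np.int64(431), np.int64(327), np.int64(85)), (np.int64(420), np.int64(339), np.int64(101)), (np.int64(412), np.int64(338), np.int64(102)), (
[... 1738 characters left out ...]
t': 4.6333, 'qpos': array([ 5.05810653e-01,  1.46083795e-01,  1.90424262e+00, -2.68571703e-04,
        1.08939697e+00,  1.97941472e+00]), 'joint_vel': array([-0.00092086,  0.0020139 , -0.00105661, -0.0021361 , -0.00147985,
        0.00050358]), 'tau': array([ 3.68604502e-01, -3.80716681e+01, -3.16299534e+01,  2.45908946e-01,
       -2.81956913e-01,  5.27345583e-04]), 'eef_pos': array([0.41889469, 0.32176611, 0.05663854]), 'eef_rot': array([-3.05745130e-04,  9.98815980e-01,  4.86389750e-02,  8.91204764e-04]), 'force': array([-0.58206354, -1.28911662,  5.10022388]), 'torque': array([-0.19701897,  0.0227004 , -0.05302658]), 'gripper_force': 3.075404055452964, 'finger_gap': 0.004947168461818672}
```

View pics/g2.png

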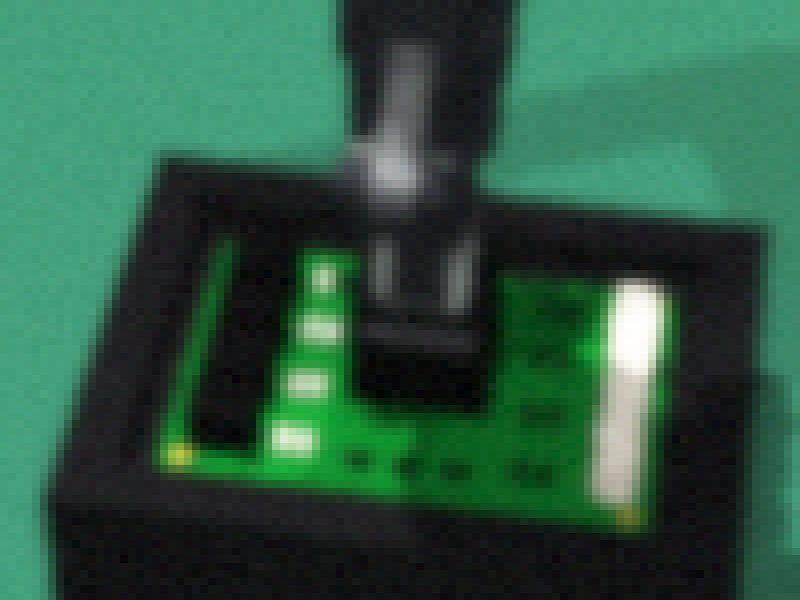

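The side view (gripper around pixel (262,285)) shows the closed fingers resting on top of the block at z of about 85 mm, while the reported TCP is at 57 mm. So the true tip height disagrees with the reported one. I'll lift and measure it.

jog_arm --slide '[[0, 0, -0.5], [0, 0, -1], [0, 0, -1.5], [0, 0, -2], [0, 0, -2.5], [0, 0, -2.5], [0, 0, -2.5], [0, 0, -2.5]]' --rot '[[0, 0, 0], [0, 0, 0], [0, 0, 0], [0, 0, 0], [0, 0, 0], [0, 0, 0], [0, 0, 0], [0, 0, 0]]'

```text
t: 5.3
eef_pos: [0.4174, 0.3212, 0.1545]
eef_rot: [0.0, 0.999, 0.049, -0.001]
force: [-0.1, -0.0, -0.8]
finger_gap: 0.005
gripper_force: 0.0
```

```bash
python3 go.py
python3 - <<'E'
from h import *
a=imaging.grab_frame("side");X=cloud(a)
cv2.imwrite("pics/g3.png",cv2.resize(a["img"][210:330,180:340],(800,600),interpolation=cv2.INTER_CUBIC))
m=(abs(X[...,0]-.419)<.06)&(abs(X[...,1]-.322)<.045)&(X[...,2]>.092)
for z0 in np.arange(.09,.24,.01):
    k=m&(X[...,2]>=z0)&(X[...,2]<z0+.01)
    if k.sum(): print(z0.round(2),k.sum(),X[k].min(0).round(3),X[k].max(0).round(3))
E
```

```text
pos [0.4174 0.3212 0.1545] yaw 5.57 tilt 0.07 t 5.3 gap 0.005 gf 0.0
0.18 18 [0.407 0.315 0.183] [0.427 0.331 0.189]
0.19 59 [0.405 0.316 0.19 ] [0.428 0.337 0.2  ]
0.2 58 [0.406 0.316 0.201] [0.428 0.338 0.21 ]
0.21 26 [0.406 0.328 0.21 ] [0.423 0.337 0.216]
0.22 8 [0.403 0.314 0.224] [0.422 0.352 0.23 ]
0.23 45 [0.402 0.332 0.23 ] [0.425 0.36  0.24 ]
```

View pics/g3.png

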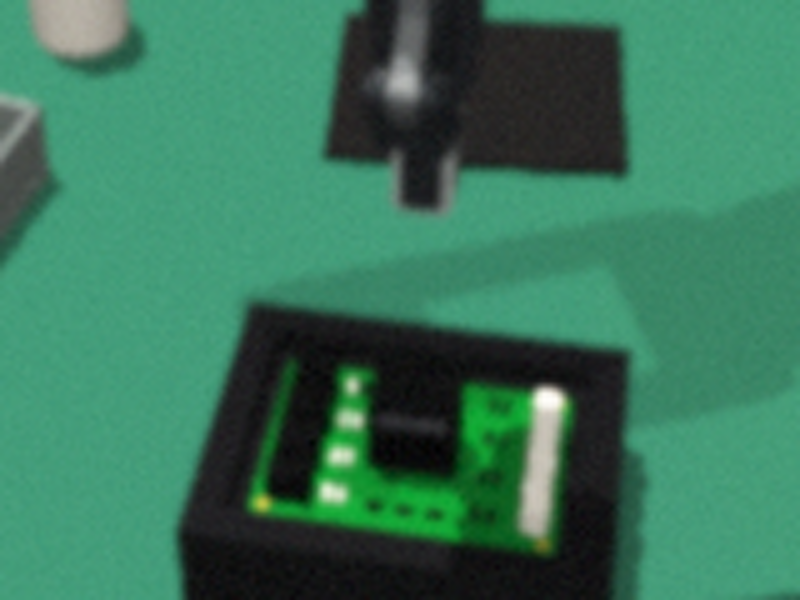

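The true tip is at about 0.184 m when the TCP reports 0.1545 m. That is a constant offset of +29 mm in z, and the contact at the block top (28.5 mm) agrees. The xy position is right and the board wasn't moved, so I regrasp with the correction.

jog_arm --slide '[[0, 0, 0], [0, 0, 0], [0, 0, 0.5], [0, 0, 1], [0, 0, 1.5], [0, 0, 2], [0, 0, 2.4], [0, 0, 2.7], [0, 0, 2.7], [0, 0, 2.7]]' --rot '[[0, 0, 0], [0, 0, 0], [0, 0, 0], [0, 0, 0], [0, 0, 0], [0, 0, 0], [0, 0, 0], [0, 0, 0], [0, 0, 0], [0, 0, 0]]' --jaw 50

```text
t: 6.18
eef_pos: [0.4174, 0.321, 0.0468]
eef_rot: [0.0, 0.999, 0.049, -0.001]
force: [0.4, -0.5, 0.3]
finger_gap: 0.0499
gripper_force: 0.0
```

```bash
python3 go.py .4185 .321 .028 5.6
```

```text
pos [0.4174 0.321  0.0468] yaw 5.57 tilt 0.11 t 6.1833 gap 0.0499 gf 0.0
slide [0.027, 0.003, 0.47] rot [0.009, 0.02, -0.007]
```

jog_arm --slide '[[0.03, 0, 0.2], [0.03, 0, 0.35], [0.03, 0, 0.47], [0.03, 0, 0.47], [0.03, 0, 0.47]]' --rot '[[0, 0, 0], [0, 0, 0], [0, 0, 0], [0, 0, 0], [0, 0, 0]]'

```text
t: 6.6
eef_pos: [0.419, 0.3214, 0.0285]
eef_rot: [0.0, 0.999, 0.049, -0.0]
force: [-1.2, 0.6, -0.1]
finger_gap: 0.0503
gripper_force: 0.0
```

jog_arm --slide '[[0, 0, 0], [0, 0, 0], [0, 0, 0], [0, 0, 0], [0, 0, 0], [0, 0, 0]]' --rot '[[0, 0, 0], [0, 0, 0], [0, 0, 0], [0, 0, 0], [0, 0, 0], [0, 0, 0]]' --jaw 5

```text
t: 7.1
eef_pos: [0.4197, 0.3218, 0.0293]
eef_rot: [-0.0, 0.999, 0.049, 0.001]
force: [-0.9, 0.3, 5.3]
finger_gap: 0.023
gripper_force: 60.4
```

```bash
python3 go.py .4587 .0238 .1 10
```

```text
pos [0.4197 0.3218 0.0293] yaw 5.57 tilt 0.06 t 7.1 gap 0.023 gf 60.42314529418945
slide [0.249, 7.508, -1.769] rot [-0.004, -0.012, -0.886]
```

jog_arm --slide '[[0, 0, -0.2], [0, 0, -0.6], [0, 0, -1.1], [0, 0, -1.6], [0, 0.3, -1.8], [0, 0.9, -1.8], [0.05, 1.6, -1.8], [0.1, 2.4, -1.8], [0.1, 3.2, -1.8], [0.15, 4, -1.8]]' --rot '[[0, 0, 0], [0, 0, 0], [0, 0, 0], [0, 0, 0], [0, 0, 0], [0, 0, 0], [0, 0, 0], [0, 0, 0], [0, 0, 0], [0, 0, 0]]'

```text
t: 7.93
eef_pos: [0.4393, 0.1608, 0.0998]
eef_rot: [0.0, 0.999, 0.049, -0.001]
force: [0.2, -0.4, -3.7]
finger_gap: 0.0229
gripper_force: 59.6
```

jog_arm --slide '[[0, 0.8, 0], [0, 1.5, 0], [0.05, 2.2, 0], [0.1, 2.8, 0], [0.1, 3.2, 0], [0.1, 3.5, 0], [0.1, 3.5, 0], [0.1, 3.5, 0], [0.1, 3.5, 0]]' --rot '[[0, 0, 0], [0, 0, 0], [0, 0, -0.3], [0, 0, -0.6], [0, 0, -0.88], [0, 0, -0.88], [0, 0, -0.88], [0, 0, -0.88], [0, 0, -0.88]]'

```text
t: 8.68
eef_pos: [0.4575, 0.0241, 0.1002]
eef_rot: [-0.0, 0.996, 0.087, -0.001]
force: [0.3, -0.8, -2.9]
finger_gap: 0.0228
gripper_force: 59.7
```

```bash
python3 go.py .4587 .0238 -.008 10
python3 - <<'E'
from h import *
a=imaging.grab_frame("side");X=cloud(a);Z=X[...,2]
i=a["img"].astype(int); g=(i[...,1]>i[...,2]+40)&(i[...,1]>i[...,0]+30)&(abs(X[...,1]-.02)<.09)&(Z>.04)&(abs(X[...,0]-.458)<.09)
P=X[g]; print(g.sum(),P.mean(0)); A=np.c_[P[:,:2]-P[:,:2].mean(0),np.ones(len(P))]; print(np.linalg.lstsq(A,P[:,2],rcond=None)[0]); print(cv2.minAreaRect((P[:,:2]*1000).astype(np.float32)))
cv2.imwrite("pics/g4.png",cv2.resize(a["img"][130:290,180:392],(795,600),interpolation=cv2.INTER_CUBIC))
E
```

```text
pos [0.4575 0.0241 0.1002] yaw 9.94 tilt 0.08 t 8.6833 gap 0.0228 gf 59.67488408088684
slide [0.032, 0.015, 2.704] rot [-0.008, 0.013, -0.012]
475 [0.45663878 0.03499164 0.11987883]
[ 0.01988778 -0.00247079  0.11987883]
((457.50006103515625, 24.210006713867188), (118.13197326660156, 82.53121185302734), 9.538516998291016)
```

View pics/g4.png

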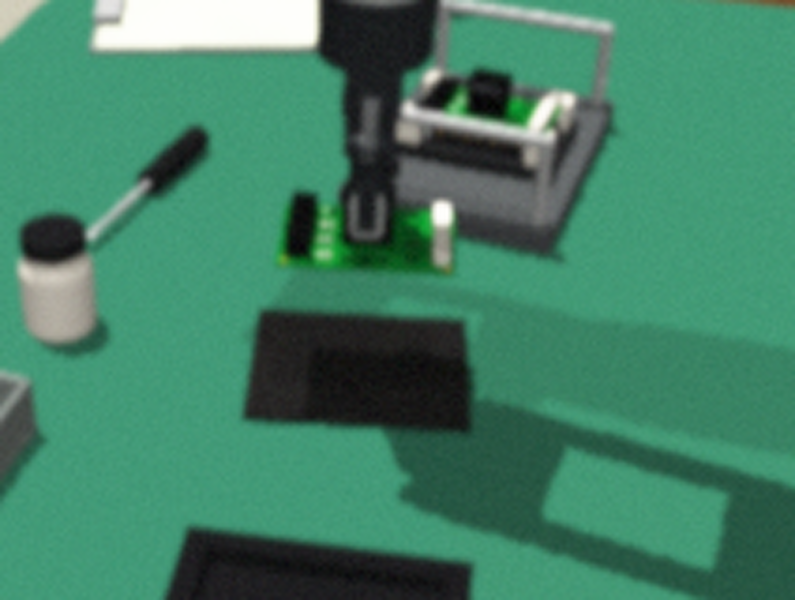

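The board is held level over the mat (side view pixel (277,192)), and its xy matches the TCP. I'll set it down.

jog_arm --slide '[[0, 0, 0.3], [0, 0, 0.8], [0, 0, 1.4], [0, 0, 2], [0, 0, 2.4], [0, 0, 2.6], [0, 0, 2.68], [0, 0, 2.7], [0, 0, 2.72], [0, 0, 2.72]]' --rot '[[0, 0, 0], [0, 0, 0], [0, 0, 0], [0, 0, 0], [0, 0, 0], [0, 0, 0], [0, 0, 0], [0, 0, 0], [0, 0, 0], [0, 0, 0]]'

```text
t: 9.57
eef_pos: [0.4594, 0.0239, -0.007]
eef_rot: [0.0, 0.996, 0.087, 0.001]
force: [-0.2, 0.2, -2.1]
finger_gap: 0.0229
gripper_force: 59.5
```

jog_arm --slide '[[0, 0, 0.02], [0, 0, 0.03], [0, 0, 0.04], [0, 0, 0.04]]' --rot '[[0, 0, 0], [0, 0, 0], [0, 0, 0], [0, 0, 0]]'

```text
t: 9.9
eef_pos: [0.4585, 0.0238, -0.0094]
eef_rot: [0.0, 0.996, 0.087, 0.0]
force: [0.0, -0.5, -3.2]
finger_gap: 0.0232
gripper_force: 59.5
```

jog_arm --slide '[[0, 0, 0.02], [0, 0, 0.04], [0, 0, 0.05], [0, 0, 0.05]]' --rot '[[0, 0, 0], [0, 0, 0], [0, 0, 0], [0, 0, 0]]'

```text
t: 10.23
eef_pos: [0.4584, 0.0238, -0.0097]
eef_rot: [0.0, 0.996, 0.087, -0.0]
force: [-10.3, 0.1, 19.5]
finger_gap: 0.0229
gripper_force: 62.8
```

jog_arm --slide '[[0, 0, -0.03], [0, 0, -0.03], [0, 0, -0.03], [0, 0, -0.03], [0, 0, -0.4], [0, 0, -1], [0, 0, -1.8], [0, 0, -2.7], [0, 0, -3.6], [0, 0, -4]]' --rot '[[0, 0, 0], [0, 0, 0], [0, 0, 0], [0, 0, 0], [0, 0, 0], [0, 0, 0], [0, 0, 0], [0, 0, 0], [0, 0, 0], [0, 0, 0]]' --jaw 50

```text
t: 11.07
eef_pos: [0.4607, 0.0236, 0.1532]
eef_rot: [0.001, 0.996, 0.087, 0.003]
force: [1.7, -0.7, 0.4]
finger_gap: 0.0503
gripper_force: 0.0
```

```bash
python3 go.py .4191 -.3183 .15 -6.5
python3 - <<'E'
from h import *
p=imaging.grab_frame("top"); X=cloud(p); Z=X[...,2]; x,y=X[...,0],X[...,1]
m=(Z>.083)&(Z<.097)&(abs(y+.318)<.03)&(abs(x-.419)<.05); print("tested",cv2.minAreaRect((X[m][:,:2]*1000).astype(np.float32)),X[m].mean(0))
E
```

```text
pos [0.4607 0.0236 0.1532] yaw 9.97 tilt 0.38 t 11.0667 gap 0.0503 gf 0.0
slide [-2.505, 8.239, 0.08] rot [0.011, -0.075, 3.294]
tested ((418.8819580078125, -318.3822021484375), (26.368228912353516, 36.56657791137695), 82.21707916259766) [ 0.41907896 -0.31742474  0.08945722]
```

jog_arm --slide '[[-0.2, 0.5, 0], [-0.4, 1.3, 0], [-0.7, 2.2, 0], [-0.9, 3.1, 0], [-1.2, 4, 0], [-1.5, 4.9, 0], [-1.75, 5.8, 0], [-2, 6.7, 0], [-2.3, 7.5, 0], [-2.5, 8.1, 0]]' --rot '[[0, 0, 0], [0, 0, 0.3], [0, 0, 0.7], [0, 0, 1.1], [0, 0, 1.5], [0, 0, 1.9], [0, 0, 2.3], [0, 0, 2.7], [0, 0, 3.1], [0, 0, 3.3]]'

```text
t: 11.95
eef_pos: [0.4147, -0.3151, 0.1474]
eef_rot: [0.0, 0.998, -0.059, -0.0]
force: [0.9, -0.1, 0.1]
finger_gap: 0.0499
gripper_force: 0.0
```

jog_arm --slide '[[0, 0, 0], [0, 0, 0], [0, 0, 0], [0, 0, 0]]' --rot '[[0, 0, 0], [0, 0, 0], [0, 0, 0], [0, 0, 0]]'

```text
t: 12.28
eef_pos: [0.4159, -0.3112, 0.1477]
eef_rot: [-0.001, 0.998, -0.056, -0.0]
force: [0.6, 1.0, -0.6]
finger_gap: 0.0502
gripper_force: 0.0
```

```bash
python3 go.py .4191 -.3183 .034 -6.8
```

```text
pos [ 0.4159 -0.3112  0.1477] yaw -6.46 tilt 0.07 t 12.2833 gap 0.0502 gf 0.0
slide [0.102, 0.17, 2.843] rot [-0.011, 0.008, 0.068]
```

jog_arm --slide '[[0.1, 0.17, 0.4], [0.1, 0.17, 1], [0.1, 0.17, 1.6], [0.1, 0.17, 2.1], [0.1, 0.17, 2.3], [0.1, 0.17, 2.3], [0.1, 0.17, 2.3]]' --rot '[[0, 0, 0.07], [0, 0, 0.07], [0, 0, 0.07], [0, 0, 0.07], [0, 0, 0.07], [0, 0, 0.07], [0, 0, 0.07]]'

```text
t: 12.87
eef_pos: [0.4194, -0.3191, 0.0567]
eef_rot: [-0.0, 0.998, -0.059, -0.0]
force: [1.3, 0.0, 0.8]
finger_gap: 0.0501
gripper_force: 0.0
```

```bash
python3 go.py .4191 -.3183 .0335 -6.8
```

```text
pos [ 0.4194 -0.3191  0.0567] yaw -6.81 tilt 0.01 t 12.8667 gap 0.0501 gf 0.0
slide [-0.01, -0.019, 0.579] rot [-0.002, 0.001, -0.002]
```

jog_arm --slide '[[-0.01, -0.02, 0.2], [-0.01, -0.02, 0.4], [-0.01, -0.02, 0.55], [-0.01, -0.02, 0.58], [-0.01, -0.02, 0.58]]' --rot '[[0, 0, 0], [0, 0, 0], [0, 0, 0], [0, 0, 0], [0, 0, 0]]'

```text
t: 13.28
eef_pos: [0.4183, -0.3185, 0.0325]
eef_rot: [-0.0, 0.998, -0.06, -0.0]
force: [-0.5, -1.0, 0.0]
finger_gap: 0.0499
gripper_force: 0.0
```

jog_arm --slide '[[0, 0, 0], [0, 0, 0], [0, 0, 0], [0, 0, 0], [0, 0, 0], [0, 0, 0]]' --rot '[[0, 0, 0], [0, 0, 0], [0, 0, 0], [0, 0, 0], [0, 0, 0], [0, 0, 0]]' --jaw 5

```text
t: 13.78
eef_pos: [0.4191, -0.3193, 0.0336]
eef_rot: [0.0, 0.998, -0.06, 0.0]
force: [-0.5, -0.8, 3.1]
finger_gap: 0.0229
gripper_force: 59.1
```

jog_arm --slide '[[0, 0, -0.1], [0, 0, -0.3], [0, 0, -0.6], [0, 0, -1], [0, 0, -1.5], [0, 0, -2], [0, 0, -2.4], [0, 0, -2.5], [0, 0, -2.5], [0, 0, -2.5]]' --rot '[[0, 0, 0], [0, 0, 0], [0, 0, 0], [0, 0, 0], [0, 0, 0], [0, 0, 0], [0, 0, 0], [0, 0, 0], [0, 0, 0], [0, 0, 0]]'

```text
t: 14.62
eef_pos: [0.4186, -0.3187, 0.133]
eef_rot: [0.0, 0.998, -0.06, -0.0]
force: [-0.4, 0.6, -1.4]
finger_gap: 0.0231
gripper_force: 58.8
```

```bash
python3 go.py .4191 .3187 .135 5.85;  python3 - <<'E'
from h import *
p=imaging.grab_frame("side"); X=cloud(p); Z=X[...,2]; i=p["img"].astype(int)
g=(i[...,1]>i[...,2]+40)&(i[...,1]>i[...,0]+30)&(abs(X[...,1]+.318)<.09)&(Z>.1)&(abs(X[...,0]-.419)<.09)
P=X[g]; print(g.sum(),P.mean(0)); A=np.c_[P[:,:2]-P[:,:2].mean(0),np.ones(len(P))]; print(np.linalg.lstsq(A,P[:,2],rcond=None)[0]); print(cv2.minAreaRect((P[:,:2]*1000).astype(np.float32)))
E
```

```text
pos [ 0.4186 -0.3187  0.133 ] yaw -6.88 tilt 0.0 t 14.6167 gap 0.0231 gf 58.75054478645325
slide [-1.897, -15.822, -0.051] rot [0.0, 0.0, -2.546]
194 [ 0.41700947 -0.3063618   0.15317135]
[ 0.00241003 -0.01403503  0.15317135]
((417.62188720703125, -317.44012451171875), (83.41568756103516, 119.62934112548828), 82.19705200195312)
```

The tested board is held level with its underside at about 150 mm, clear of the 105 mm rail. Now across to the carrier.

jog_arm --slide '[[0, -0.3, 0], [-0.1, -0.9, 0], [-0.2, -1.7, 0], [-0.3, -2.5, 0], [-0.4, -3.3, 0], [-0.5, -4.1, 0], [-0.6, -4.9, 0], [-0.7, -5.7, 0], [-0.8, -6.5, 0], [-0.9, -7.3, 0]]' --rot '[[0, 0, 0], [0, 0, 0], [0, 0, 0], [0, 0, 0], [0, 0, 0], [0, 0, 0], [0, 0, 0], [0, 0, 0], [0, 0, 0], [0, 0, 0]]'

```text
t: 15.5
eef_pos: [0.4165, -0.0223, 0.1319]
eef_rot: [-0.0, 0.998, -0.06, -0.001]
force: [0.7, -0.9, -2.0]
finger_gap: 0.0229
gripper_force: 59.0
```

jog_arm --slide '[[-0.1, -0.8, 0], [-0.2, -1.6, 0], [-0.3, -2.4, 0], [-0.4, -3.2, 0], [-0.5, -4.1, 0], [-0.6, -5, 0], [-0.7, -5.9, 0], [-0.8, -6.7, 0], [-0.9, -7.4, 0], [-1, -8, 0]]' --rot '[[0, 0, 0], [0, 0, 0], [0, 0, 0], [0, 0, 0], [0, 0, 0], [0, 0, 0], [0, 0, 0], [0, 0, 0], [0, 0, 0], [0, 0, 0]]'

```text
t: 16.33
eef_pos: [0.4147, 0.3, 0.1318]
eef_rot: [0.0, 0.998, -0.059, -0.001]
force: [0.3, -0.4, -1.4]
finger_gap: 0.0229
gripper_force: 59.0
```

```bash
python3 go.py .4191 .3187 .1 5.85
```

```text
pos [0.4147 0.3    0.1318] yaw -6.81 tilt 0.14 t 16.3333 gap 0.0229 gf 59.006250500679016
slide [0.056, -0.479, 0.793] rot [0.007, 0.026, -2.531]
```

jog_arm --slide '[[0.02, -0.2, 0.2], [0.04, -0.35, 0.4], [0.06, -0.45, 0.6], [0.06, -0.45, 0.8], [0.06, -0.45, 0.8], [0.06, -0.45, 0.8], [0.06, -0.45, 0.8]]' --rot '[[0, 0, -0.6], [0, 0, -1.2], [0, 0, -1.8], [0, 0, -2.3], [0, 0, -2.53], [0, 0, -2.53], [0, 0, -2.53]]'

```text
t: 16.92
eef_pos: [0.4206, 0.3153, 0.1009]
eef_rot: [0.0, 0.999, 0.05, -0.0]
force: [-0.3, 0.5, -1.5]
finger_gap: 0.023
gripper_force: 59.0
```

```bash
python3 go.py .4191 .3187 .031 5.85
python3 - <<'E'
from h import *
for n in("side","top"):
    p=imaging.grab_frame(n); X=cloud(p); Z=X[...,2]; i=p["img"].astype(int)
    g=(i[...,1]>i[...,2]+40)&(i[...,1]>i[...,0]+30)&(abs(X[...,1]-.318)<.07)&(Z>.1)&(Z<.14)&(abs(X[...,0]-.419)<.08)
    P=X[g]; print(n,g.sum(),P.mean(0),cv2.minAreaRect((P[:,:2]*1000).astype(np.float32)))
E
```

```text
pos [0.4206 0.3153 0.1009] yaw 5.71 tilt 0.05 t 16.9167 gap 0.023 gf 59.00123119354248
slide [-0.027, -0.088, 1.747] rot [0.003, 0.01, -0.029]
side 1061 [0.41394816 0.32521858 0.12045484] ((420.0148010253906, 314.4498291015625), (120.08114624023438, 83.52941131591797), 5.272549152374268)
top 684 [0.41744013 0.30451796 0.12033302] ((421.55987548828125, 314.12860107421875), (120.62303924560547, 78.7042236328125), 6.227657794952393)
```

jog_arm --slide '[[-0.03, -0.1, 0.1], [-0.03, -0.1, 0.4], [-0.03, -0.1, 0.8], [-0.03, -0.1, 1.2], [-0.03, -0.1, 1.5], [-0.03, -0.1, 1.65], [-0.03, -0.1, 1.72], [-0.03, -0.1, 1.75], [-0.03, -0.1, 1.75]]' --rot '[[0, 0, -0.03], [0, 0, -0.03], [0, 0, -0.03], [0, 0, -0.03], [0, 0, -0.03], [0, 0, -0.03], [0, 0, -0.03], [0, 0, -0.03], [0, 0, -0.03]]'

```text
t: 17.77
eef_pos: [0.4199, 0.3194, 0.0313]
eef_rot: [-0.0, 0.999, 0.052, 0.0]
force: [0.4, 0.5, -1.6]
finger_gap: 0.0229
gripper_force: 59.0
```

jog_arm --slide '[[0, 0, 0.02], [0, 0, 0.03], [0, 0, 0.04], [0, 0, 0.04]]' --rot '[[0, 0, 0], [0, 0, 0], [0, 0, 0], [0, 0, 0]]'

```text
t: 18.1
eef_pos: [0.4199, 0.3194, 0.0299]
eef_rot: [-0.0, 0.999, 0.052, 0.0]
force: [-0.6, -0.0, -1.3]
finger_gap: 0.0231
gripper_force: 59.0
```

jog_arm --slide '[[0, 0, 0.02], [0, 0, 0.04], [0, 0, 0.05], [0, 0, 0.05]]' --rot '[[0, 0, 0], [0, 0, 0], [0, 0, 0], [0, 0, 0]]'

```text
t: 18.43
eef_pos: [0.4198, 0.3194, 0.0287]
eef_rot: [-0.0, 0.999, 0.052, 0.0]
force: [-3.5, -1.7, 5.8]
finger_gap: 0.023
gripper_force: 60.3
```

Contact, so I release and rise.

jog_arm --slide '[[0, 0, 0], [0, 0, 0], [0, 0, 0], [0, 0, -0.05], [0, 0, -0.4], [0, 0, -1], [0, 0, -1.8], [0, 0, -2.6], [0, 0, -3.2], [0, 0, -3.4]]' --rot '[[0, 0, 0], [0, 0, 0], [0, 0, 0], [0, 0, 0], [0, 0, 0], [0, 0, 0], [0, 0, 0], [0, 0, 0], [0, 0, 0], [0, 0, 0]]' --jaw 50

```text
t: 19.27
eef_pos: [0.4219, 0.3206, 0.1684]
eef_rot: [-0.002, 0.999, 0.052, 0.003]
force: [0.4, 0.6, -0.4]
finger_gap: 0.0499
gripper_force: 0.0
```

```bash
python3 go.py .4585 .0238 .1 10
python3 - <<'E'
from h import *
p=imaging.grab_frame("side"); X=cloud(p); Z=X[...,2]; i=p["img"].astype(int)
for c,zr in(((.419,.319),(.04,.054)),((.458,.024),(.002,.014))):
    g=(i[...,1]>i[...,2]+40)&(i[...,1]>i[...,0]+60)&(abs(X[...,1]-c[1])<.06)&(Z>zr[0])&(Z<zr[1])&(abs(X[...,0]-c[0])<.08)
    P=X[g]; print(g.sum(),P.mean(0),cv2.minAreaRect((P[:,:2]*1000).astype(np.float32)))
    b=(abs(Z-(zr[1]+.033))<.006)&(abs(X[...,1]-c[1])<.03)&(abs(X[...,0]-c[0])<.04); P=X[b]
    if b.sum()>5: print(" block",b.sum(),P.mean(0),cv2.minAreaRect((P[:,:2]*1000).astype(np.float32)))
E
```

```text
pos [0.4219 0.3206 0.1684] yaw 5.92 tilt 0.42 t 19.2667 gap 0.0499 gf 0.0
slide [0.132, 7.479, 1.69] rot [-0.031, -0.079, -0.816]
732 [0.41516531 0.32985687 0.04768272] ((419.820556640625, 318.9921875), (120.109130859375, 81.57099914550781), 5.566042423248291)
 block 192 [0.41870129 0.32085296 0.08508356] ((419.31512451171875, 319.14947509765625), (36.06742477416992, 26.259693145751953), 5.517613887786865)
263 [0.43174704 0.03237917 0.00924069] ((436.1944885253906, 20.747940063476562), (74.88938903808594, 80.78987121582031), 9.489862442016602)
 block 68 [0.45308282 0.02522388 0.04632221] ((453.62994384765625, 23.83566665649414), (24.517383575439453, 24.348609924316406), 12.480659484863281)
```

jog_arm --slide '[[0, 0.5, 0], [0, 1.3, 0], [0, 2.2, 0], [0.05, 3.1, 0.2], [0.05, 4, 0.5], [0.1, 4.9, 0.8], [0.1, 5.8, 1.1], [0.1, 6.6, 1.4], [0.13, 7.2, 1.6], [0.13, 7.45, 1.7]]' --rot '[[0, 0, 0], [0, 0, 0], [0, 0, -0.1], [0, 0, -0.2], [0, 0, -0.3], [0, 0, -0.4], [0, 0, -0.5], [0, 0, -0.6], [0, 0, -0.7], [0, 0, -0.8]]'

```text
t: 20.15
eef_pos: [0.4536, 0.0206, 0.0925]
eef_rot: [0.0, 0.996, 0.085, -0.002]
force: [-0.3, 0.1, 0.6]
finger_gap: 0.05
gripper_force: 0.0
```

jog_arm --slide '[[0, 0, 0], [0, 0, 0], [0, 0, 0], [0, 0, 0]]' --rot '[[0, 0, 0], [0, 0, 0], [0, 0, 0], [0, 0, 0]]'

```text
t: 20.48
eef_pos: [0.4554, 0.0243, 0.0955]
eef_rot: [-0.0, 0.996, 0.087, -0.0]
force: [-0.1, -0.0, 0.5]
finger_gap: 0.0501
gripper_force: 0.0
```

```bash
python3 go.py .4585 .0238 .02 10  .4585 .0238 -.0095 10
```

```text
pos [0.4554 0.0243 0.0955] yaw 9.97 tilt 0.02 t 20.4833 gap 0.0501 gf 0.0
slide [0.075, 0.027, 1.887] rot [-0.003, -0.0, -0.005]
slide [0.075, 0.027, 2.624] rot [-0.003, -0.0, -0.005]
```

jog_arm --slide '[[0.08, 0.03, 0.4], [0.08, 0.03, 1], [0.08, 0.03, 1.6], [0.08, 0.03, 2.1], [0.08, 0.03, 2.4], [0.08, 0.03, 2.55], [0.08, 0.03, 2.6], [0.08, 0.03, 2.62], [0.08, 0.03, 2.62]]' --rot '[[0, 0, 0], [0, 0, 0], [0, 0, 0], [0, 0, 0], [0, 0, 0], [0, 0, 0], [0, 0, 0], [0, 0, 0], [0, 0, 0]]'

```text
t: 21.23
eef_pos: [0.4597, 0.023, -0.0085]
eef_rot: [0.0, 0.996, 0.087, 0.001]
force: [0.1, 0.0, 0.5]
finger_gap: 0.0498
gripper_force: 0.0
```

jog_arm --slide '[[0, 0, 0], [0, 0, 0], [0, 0, 0], [0, 0, 0], [0, 0, 0], [0, 0, 0]]' --rot '[[0, 0, 0], [0, 0, 0], [0, 0, 0], [0, 0, 0], [0, 0, 0], [0, 0, 0]]' --jaw 5

```text
t: 21.73
eef_pos: [0.46, 0.0228, -0.0081]
eef_rot: [0.0, 0.996, 0.086, 0.001]
force: [-1.0, 2.4, 5.9]
finger_gap: 0.0229
gripper_force: 60.1
```

jog_arm --slide '[[0, 0, -0.1], [0, 0, -0.4], [0, 0, -0.9], [0, 0, -1.5], [0, 0, -2.1], [0, 0, -2.8], [0, 0, -3.4], [0, 0, -3.8], [0, 0, -3.9], [0, 0, -3.9]]' --rot '[[0, 0, 0], [0, 0, 0], [0, 0, 0], [0, 0, 0], [0, 0, 0], [0, 0, 0], [0, 0, 0], [0, 0, 0], [0, 0, 0], [0, 0, 0]]'

```text
t: 22.57
eef_pos: [0.4595, 0.0225, 0.1477]
eef_rot: [0.0, 0.996, 0.086, 0.001]
force: [0.4, -0.1, -3.5]
finger_gap: 0.0231
gripper_force: 59.1
```

```bash
python3 go.py .419 -.3182 .145 -6.8
python3 - <<'E'
from h import *
p=imaging.grab_frame("side"); X=cloud(p); Z=X[...,2]; i=p["img"].astype(int)
g=(i[...,1]>i[...,2]+40)&(i[...,1]>i[...,0]+30)&(abs(X[...,1]-.024)<.07)&(Z>.1)&(abs(X[...,0]-.458)<.09)
P=X[g]; print(g.sum(),P.mean(0)); A=np.c_[P[:,:2]-P[:,:2].mean(0),np.ones(len(P))]; print(np.linalg.lstsq(A,P[:,2],rcond=None)[0]); print(cv2.minAreaRect((P[:,:2]*1000).astype(np.float32)))
E
```

```text
pos [0.4595 0.0225 0.1477] yaw 9.91 tilt 0.13 t 22.5667 gap 0.0231 gf 59.10920798778534
slide [-2.462, 8.217, 0.068] rot [0.005, -0.026, 3.342]
455 [0.45759812 0.03319974 0.1656895 ]
[ 0.0235533  -0.00574968  0.1656895 ]
((458.2312316894531, 23.62734603881836), (117.93363952636719, 83.24476623535156), 9.553211212158203)
```

jog_arm --slide '[[-0.1, 0.3, 0], [-0.3, 1, 0], [-0.5, 1.8, 0], [-0.8, 2.6, 0], [-1, 3.4, 0], [-1.25, 4.2, 0], [-1.5, 5, 0], [-1.75, 5.8, 0], [-2, 6.5, 0], [-2.1, 7.1, 0]]' --rot '[[0, 0, 0], [0, 0, 0.2], [0, 0, 0.5], [0, 0, 0.9], [0, 0, 1.3], [0, 0, 1.7], [0, 0, 2.1], [0, 0, 2.5], [0, 0, 2.9], [0, 0, 3.2]]'

```text
t: 23.45
eef_pos: [0.4226, -0.2726, 0.144]
eef_rot: [-0.001, 0.999, -0.055, -0.002]
force: [1.3, 0.3, -2.3]
finger_gap: 0.0231
gripper_force: 59.4
```

jog_arm --slide '[[0, 0.4, 0], [0, 0.7, 0], [0, 0.8, 0], [0, 0.8, 0], [0, 0.8, 0], [0, 0.8, 0], [0, 0.8, 0]]' --rot '[[0, 0, 0.1], [0, 0, 0.14], [0, 0, 0.14], [0, 0, 0.14], [0, 0, 0.14], [0, 0, 0.14], [0, 0, 0.14]]'

```text
t: 24.03
eef_pos: [0.4218, -0.3022, 0.1466]
eef_rot: [-0.0, 0.998, -0.058, -0.0]
force: [-0.2, 0.2, -2.9]
finger_gap: 0.0226
gripper_force: 59.4
```

```bash
cat > meas.py <<'E'
from h import *
for n in("side","top"):
    p=imaging.grab_frame(n); X=cloud(p); Z=X[...,2]; i=p["img"].astype(int)
    g=(i[...,1]>i[...,2]+40)&(i[...,1]>i[...,0]+30)&(abs(X[...,1]+.318)<.07)&(Z>.066)&(abs(X[...,0]-.419)<.09)
    P=X[g]; print(n,g.sum(),P.mean(0),P[:,2].min(),cv2.minAreaRect((P[:,:2]*1000).astype(np.float32)))
    A=np.c_[P[:,:2]-P[:,:2].mean(0),np.ones(len(P))]; print(np.linalg.lstsq(A,P[:,2],rcond=None)[0])
    cv2.imwrite(f"pics/end_{n}.png",p["img"])
E
python3 go.py .419 -.3182 .0585 -6.8; python3 meas.py
```

```text
pos [ 0.4218 -0.3022  0.1466] yaw -6.71 tilt 0.02 t 24.0333 gap 0.0226 gf 59.43271815776825
slide [-0.023, 0.405, 2.202] rot [-0.004, 0.001, 0.019]
side 196 [ 0.418164   -0.2882508   0.16458582] 0.1614377681896889 ((420.0986633300781, -301.53387451171875), (88.65811920166016, 120.19015502929688), 83.7337417602539)
[ 0.00341119 -0.00317932  0.16458582]
top 735 [ 0.41947604 -0.289681    0.16495824] 0.15831174852138863 ((424.61224365234375, -290.3128356933594), (88.21459197998047, 127.08349609375), 76.45582580566406)
[0.02239487 0.03288269 0.16495824]
```

jog_arm --slide '[[0.01, 0.2, 0], [0.01, 0.42, 0], [0.01, 0.42, 0.3], [0.01, 0.42, 0.7], [0.01, 0.42, 1.1], [0.01, 0.42, 1.5], [0.01, 0.42, 1.7], [0.01, 0.42, 1.8], [0.01, 0.42, 1.8], [0.01, 0.42, 1.8]]' --rot '[[0, 0, 0], [0, 0, 0.02], [0, 0, 0.02], [0, 0, 0.02], [0, 0, 0.02], [0, 0, 0.02], [0, 0, 0.02], [0, 0, 0.02], [0, 0, 0.02], [0, 0, 0.02]]'

```text
t: 24.97
eef_pos: [0.4202, -0.3204, 0.075]
eef_rot: [0.0, 0.998, -0.06, 0.0]
force: [1.1, 0.4, -3.6]
finger_gap: 0.0229
gripper_force: 59.4
```

```bash
sed -i 's/Z>.066/Z>.075/' meas.py; python3 go.py .4203 -.319 .059 -6.8; python3 meas.py
```

```text
pos [ 0.4202 -0.3204  0.075 ] yaw -6.89 tilt 0.02 t 24.9667 gap 0.0229 gf 59.43660914897919
slide [-0.002, -0.035, 0.399] rot [0.003, -0.003, -0.019]
side 202 [ 0.418287   -0.30957972  0.09294567] 0.08880350321841612 ((417.9489440917969, -320.16253662109375), (86.3834228515625, 119.92675018310547), 81.56666564941406)
[ 0.00269603 -0.00429536  0.09294567]
top 613 [ 0.41866224 -0.30711427  0.09343338] 0.08694552505219699 ((422.0416259765625, -305.1373291015625), (91.35066223144531, 123.81705474853516), 77.86337280273438)
[0.0248923  0.04255912 0.09343338]
```

jog_arm --slide '[[0.01, -0.03, 0.1], [0.01, -0.03, 0.2], [0.01, -0.03, 0.3], [0.01, -0.03, 0.36], [0.01, -0.03, 0.36], [0.01, -0.03, 0.36], [0.01, -0.03, 0.36], [0.01, -0.03, 0.36]]' --rot '[[0, 0, -0.02], [0, 0, -0.02], [0, 0, -0.02], [0, 0, -0.02], [0, 0, -0.02], [0, 0, -0.02], [0, 0, -0.02], [0, 0, -0.02]]'

```text
t: 25.73
eef_pos: [0.4207, -0.3191, 0.0605]
eef_rot: [0.0, 0.998, -0.059, 0.0]
force: [-0.2, -0.5, -3.6]
finger_gap: 0.0233
gripper_force: 59.4
```

```bash
python3 go.py .4203 -.319 .060 -6.8; sed -i 's/Z>.075/Z>.07/' meas.py; python3 meas.py
python3 - <<'E'
from h import *
f=lambda i:cv2.resize(i,(400,400),interpolation=cv2.INTER_CUBIC)
cv2.imwrite("pics/end.png",np.hstack([f(cv2.imread("pics/end_side.png")[100:240,240:380]),f(cv2.imread("pics/end_top.png")[180:310,320:450])]))
E
```

```text
pos [ 0.4207 -0.3191  0.0605] yaw -6.79 tilt 0.02 t 25.7333 gap 0.0233 gf 59.43611919879913
slide [-0.01, -0.0, 0.013] rot [0.003, -0.003, 0.003]
side 199 [ 0.41979914 -0.30808319  0.07844188] 0.07383998412618831 ((418.38555908203125, -319.2900085449219), (83.79873657226562, 121.61270904541016), 85.12736511230469)
[-0.0018416  -0.00319673  0.07844188]
top 586 [ 0.41918869 -0.30479946  0.07844848] 0.07129041988627749 ((423.154541015625, -304.65582275390625), (88.04218292236328, 126.35635375976562), 76.24378967285156)
[0.02655511 0.02628824 0.07844848]
```

View pics/end.png

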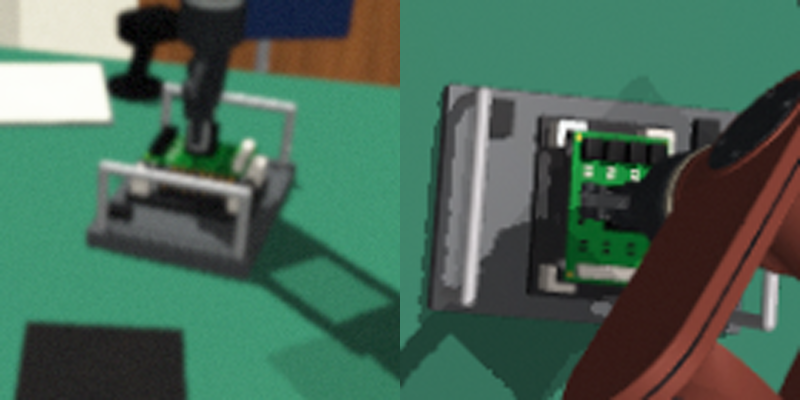

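The board hovers level over the nest between the guides, connectors toward -x (top view pixel (393,250)). I'll do one last centring check in the nest frame before handing in.

Run:
```python
from h import *
t=np.radians(-6.8); Rm=np.array([[np.cos(t),-np.sin(t)],[np.sin(t),np.cos(t)]])
for n in("side","top","side","top"):
    p=imaging.grab_frame(n); X=cloud(p); Z=X[...,2]; i=p["img"].astype(int)
    L=(X[...,:2]-[.419,-.3182])@Rm
    g=(i[...,1]>i[...,2]+40)&(i[...,1]>i[...,0]+30)&(abs(Z-.078)<.004)&(abs(L[...,0])<.075)&(abs(L[...,1])<.055)
    P=L[g]*1000; print(n,g.sum(),np.percentile(P,[0,1,99,100],axis=0).round(1).tolist())
    k=g&(abs(L[...,0])<.03)
    e=[L[r][k[r]][:,1].max()*1000 for r in range(384) if k[r].any()]; 
o=get_obs(); print(o["eef_pos"],abs(o["joint_vel"]).max(),o["t"])
```

```text
side 197 [[-60.0, -41.4], [-57.0, -40.1], [57.6, 39.3], [59.8, 41.2]]
top 533 [[-59.1, -36.3], [-58.0, -26.0], [60.5, 39.8], [61.6, 40.8]]
side 200 [[-59.9, -44.3], [-57.0, -42.6], [58.4, 40.0], [59.5, 41.6]]
top 533 [[-59.3, -36.2], [-58.1, -26.7], [60.3, 39.8], [61.7, 40.1]]
[ 0.42060399 -0.31894237  0.06040236] 0.0013722187822749036 26.0333
```

The board is centred within about 1 mm, squared up and still.

```bash
python3 -c "
from rig import job_done; print(job_done())"
```

```text
the job is handed in; nothing more can be done
None
```

I handed the job in at about 26 s: the tested board lies flat and released in the carrier pocket, and the untested board is held level about 15 mm above the corner guides, centred to about 1 mm and the right way round; the judge returned no verdict. On the first grasp attempt the fingers closed on top of the untested board's block because the reported tip height was 29 mm too low; I corrected for that before lifting anything.

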